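# Switch the bead feed to the other chute

### The arm

A 7-joint arm with a two-finger parallel gripper is mounted at the origin on the work surface. World frame = base frame: x ahead of the robot, y to its left, z up, the work surface at z = 0. Lengths are in m, angles in rad, forces in N, time in s.
With the tool pointing down it reaches from about 0.425 to 0.925 m from the base axis. Payload 6.8 kg.
Tool frame: the origin (TCP) lies midway between the tips of the shut fingers; the grasp point (between the pads) lies 19 mm behind it (r.grasp_offset is the distance from the TCP to the grasp point, in m); z points along the fingers, y is the direction in which the jaws open and shut (so a half turn about z gives the same grasp; the last joint's range is limited). The gripper opens to 85 mm and grips with 20 to 120 N. Pads are 22 mm wide; open, the fingers measure 114 mm over their backs; the gripper's body (76 mm by 85 mm) begins 54 mm behind the grasp point. The pads swing forward as they close: fully open they stand 13 mm farther back than shut.
Start: joints at [-1.27, 0.477, 0.022, 1.555, -0.011, 1.109, -0.083], TCP at [0.268, 0.619, 0.231] pointing down, gripper open.
Joint ranges: [-2.96, 2.96], [-0.34, 2.1], [-1.41, 1.46], [0.24, 2.44], [-1.37, 4.51], [0.17, 1.92], [-2.96, 2.96]. Speed limits (rad/s): [2.39, 2.39, 3.14, 3.14, 3.14, 3.14, 3.14].

### API

Orientations are given as a unit quaternion [x, y, z, w].
In Python, from plant import r gives the robot as it stands.
- The arm moves only by the shell command python3 -m pendant 'ROWS' [OPENING] [FORCE]. ROWS is JSON, a list of rows, each an object of numbers: "x", "y", "z": the shift along the world's x, y, z in units of 50 mm (1.0 is 50 mm); "ax", "ay", "az": the turn, a rotation vector about the world's x, y, z in units of 8 degrees (1.0 is 8 degrees). A call has 1 to 8 rows; each row is the pose to reach, as a shift and turn from the pose commanded when the call began; what a row does not reach only later rows make up. A row lasts 1/10 s, in which the tool goes at most 50 mm and 8.59 degrees, less where a joint would pass 70% of its speed; a pose out of reach is approached as far as the arm can. A call with a gripper value outside its range is refused whole. OPENING is the opening in per cent of the stroke, from 0 (shut) to 100 (fully open), set as the call begins (- or left out, the last holds). The fingers move at their own pace and stop on an object; FORCE is the grip in N (left out, the last holds). Time passes only in rows, so rows that repeat a pose let the fingers close. It gives the time, the measured TCP pose, the force and the opening at its end, in the units of the state.
- r.observe(): the state, without advancing time (a new reading comes with each control period).
- r.snapshot(name): name is "scene" or "top" or "wrist"; returns the picture (384x512x3 uint8, red, green, blue); there is no depth.
- r.camera_info(name): a dict with "intrinsics" (3x3 intrinsics, pixels), "R" (3x3) and "t" (3): a world point X has camera coordinates R X + t; the wrist camera has in their place "hand_eye" (4x4, takes a point from camera to tool coordinates, whose origin is the TCP and whose axes are the flange's). Camera axes: x right, y down, z forward; pixel columns grow to the right and rows downward; lengths in m; the calibration is good to about 2 mm. A picture is of the moment at which its call begins: read the wrist's pose just before it. camera_info takes no time and is no camera call.
- r.sign_off(): hands the job in, once; it reports no verdict.
Trained networks look in the newest picture that a camera, given by its name, has taken for a name from the list of things; names that differ only in an ending like _2 or _b are one class to them, and where a whole thing is asked for, a point or a joint stands for the part that bears it (a point fixed in the world has none). Each returns a list of dicts, best first, with "score" (0 to 1); they miss things now and then, are a little off and sometimes report something else, mostly with a low value. They report only what shows in the picture. A call takes as long as a camera call.
- r.boxes_of(name, camera): "rect" ([left, top, right, bottom] in pixels, round what is visible of it).
- r.outline_of(name, camera): "pixels" (384x512 bool, what is visible of it) and "rect" ([left, top, right, bottom] in pixels, round what is visible of it).
The state is a dict: "t": time; "joints": joint angles; "qd": joint speeds; "effort": joint torques, N m; "tool_pos": TCP position; "tool_rot": TCP orientation; "force": force on the tool from outside, world axes, zero at the start; "wrist_torque": the same for the moment, N m; "grip_width": finger opening in m.
Only numpy, scipy, OpenCV 4.12 (cv2) and the standard library are available. Lean on these libraries where they do the work, as an engineer would, in place of code of your own. Each camera call takes 0.05 s, during which the arm holds its last target.

### The job

Press down the raised side of the seesaw gate on the bead sorting stand with the fingertips, so that it rocks over its pivot and stays over, feeding the other chute. Only then push the upright post of the stop blade sideways, to the left as the robot sees it, until the blade is fully open, so that all four waiting clay beads roll down that other chute into its tray. Leave the beads to roll by themselves without touching or lifting them, and leave the other things on the table where they are.

Things in the scene. Friction and masses are not known exactly. Their poses are not given: they have to be found in the camera images.
- stand: fixed bead sorting stand of plywood and sheet metal. Origin at table height straight below the gate's pivot; +x along the sloping infeed trough (away from the robot), +y to its left, z up. The seesaw gate, 180 mm long along y, is in the middle; at each end of it a fixed chute (y = +-94 to +-181 mm, 56 mm wide, up to 110 mm high) leads down into a tray.
- infeed_lip (a point): lower lip of the infeed trough's floor, 147 mm high, where beads drop onto the middle of the gate. The trough (outer width 44 mm, walls 22 mm tall) rises from here at 0.15 rad along the stand's +x for 185 mm.
- tray_left (a point): centre of the floor of the left (+y) open plywood tray, 225 mm from the pivot; 130 (x) by 120 mm (y), walls 55 mm tall, outer wall 105 mm
- tray_right (a point): the same for the right (-y) tray
- gate (a joint): tilt of the seesaw gate, rad, about the stand's x axis, pivot 105 mm above the table. At +0.30 the left (+y) end is raised and beads run into the right chute; at -0.30 the reverse. Top-heavy: it rests at one of these stops, at random at the start, and falls over once pressed past level (under 2 N). At the middle of its front wall stands a steel weight, top 95 mm above the pivot.
- pad_left (a point): point on the top face of the gate's left wooden press pad, in the middle of its width (50 mm along y) and 24 mm from its front edge; the pad is 76 mm long in x, 8 thick, on the robot's side of the gate. Turns with the gate: 78 mm in front (-x) of the pivot, 65 mm to its left, 16 mm above it when level. It goes down about 38 mm from raised to lowered; free space below it.
- pad_right (a point): the same for the right (-y) press pad
- gate_end (a point): middle of the gate's floor, 88 mm left (+y) of the pivot; moves about 52 mm from one stop to the other
- blade (a joint): opening of the sliding stop blade across the infeed trough, m: 0 closed, 0.048 fully open (end stop). Slides towards the stand's left (+y) and stays where it is left; friction 1 N. Beads pass from about 0.035 on.
- post_top (a point): centre of the top of the stop blade's upright wooden post, 20 (x) by 24 mm (y), top 243 mm and foot 181 mm above the table. Stands over the infeed trough, 55 mm behind (+x) the pivot, slides with the blade; free space on its right (-y). Waiting beads beside it reach 183 mm height: fingertips at 195 to 215 mm push the post and clear them.
- bead0_center (a point): centre of clay bead 0, a glazed terracotta ball of 28 mm diameter, 22 g; the first behind the blade waiting in the infeed trough
- bead1_center (a point): centre of clay bead 1, a glazed terracotta ball of 28 mm diameter, 22 g; number 2 in the row waiting in the infeed trough
- bead2_center (a point): centre of clay bead 2, a glazed terracotta ball of 28 mm diameter, 22 g; number 3 in the row waiting in the infeed trough
- bead3_center (a point): centre of clay bead 3, a glazed terracotta ball of 28 mm diameter, 22 g; number 4 in the row waiting in the infeed trough
- diya0: shallow terracotta lamp bowl, 84 mm wide, 28 tall, in front of the stand; a bystander, to be left alone. Origin at the centre of its underside
- diya1: shallow terracotta lamp bowl, 84 mm wide, 28 tall, behind the left chute; a bystander, to be left alone. Origin at the centre of its underside
- cup: terracotta cup, 72 mm wide, 85 tall, behind the right chute; a bystander, to be left alone. Origin at the centre of its underside
- jar: amber glass jar, 68 mm wide, 90 tall, on the stand's base board, left of the infeed; a bystander, to be left alone. Origin at the centre of its underside
- brush: brush lying in front of the right chute; a bystander, to be left alone. Origin at the centre of its underside
- spatula: spatula lying in front of the left tray; a bystander, to be left alone. Origin at the centre of its underside
- carton: cardboard carton 90 x 70 x 60 mm on the stand's base board, right of the infeed; a bystander, to be left alone. Origin at the centre of its underside

How it is judged:
On the way, in this order (a step that is already met when the one before it is completed fails the run):
1. the gate has been rocked over to its other side while all four beads still wait in the infeed (distance of gate_end from where it was at the start of the episode above 0.04 m and (value of joint gate above 0.24 rad or value of joint gate below -0.24 rad) and x of each of bead0_center, bead1_center, bead2_center, bead3_center in the frame of stand above 0.055 m), for 0.2 s.
2. the stop blade has been pushed open (value of joint blade above 0.035 m), for 0.1 s.
At the end, for the whole second after the job is handed in: Gate over on the side opposite to its start (within 0.06 rad of the stop, its end moved over 40 mm), blade open over 35 mm, and all four beads in the tray of the chute the gate now feeds (centres over 168 mm out from the pivot on that side, below 50 mm) (distance of gate_end from where it was at the start of the episode above 0.04 m and value of joint blade above 0.035 m and ((value of joint gate above 0.24 rad and y of each of bead0_center, bead1_center, bead2_center, bead3_center in the frame of stand below -0.168 m and z of each of bead0_center, bead1_center, bead2_center, bead3_center in the frame of stand below 0.05 m) or (value of joint gate below -0.24 rad and y of each of bead0_center, bead1_center, bead2_center, bead3_center in the frame of stand above 0.168 m and z of each of bead0_center, bead1_center, bead2_center, bead3_center in the frame of stand below 0.05 m))); the robot touches nothing.
It fails at once if a bead was lifted (height (world z) of any of bead0_center, bead1_center, bead2_center, bead3_center above 0.225 m).
It fails at once if the fingers pressed on a bead (contact force between the fingers and bead0 above 1 N or contact force between the fingers and bead1 above 1 N or contact force between the fingers and bead2 above 1 N or contact force between the fingers and bead3 above 1 N).
It fails at once if a bystander was moved by more than 20 mm (distance of any of diya0, diya1, cup, jar, brush, spatula, carton from where it was at the start of the episode above 0.02 m).
It also fails if it takes over 43 s, if anything falls off the work surface, if the arm or the gripper's body presses on something with over 40 N, if the wrist force passes 120 N, or if a joint passes its speed limit or range.

## Working session

There is one attempt and no reset: what is moved stays moved. The work goes in short steps, Python scripts to look and compute and a shell command to move; the robot and the scene stay as the last step left them, time stands still between calls to the robot, and variables do not carry over. Pictures are saved under pics/ and viewed, and the job is handed in when it is done.

```bash
ls; mkdir -p pics; python3 - <<'E'
from plant import r
import cv2
s=r.observe();print({k:s[k] for k in('t','tool_pos','tool_rot','grip_width','force')})
for c in('scene','top'):
    im=r.snapshot(c);cv2.imwrite(f'pics/{c}0.png',im[:,:,::-1])
    i=r.camera_info(c);print(c,i)
    for n in('post_top','pad_left','pad_right','stand','gate','bead0_center','jar','carton','diya0','cup','brush','spatula'):
        print(n,[(x['rect'],round(x['score'],2)) for x in r.boxes_of(n,c)[:4]])
E
```

```text
pics
{'t': 0.0, 'tool_pos': array([0.26808125, 0.61883228, 0.23032666]), 'tool_rot': array([ 2.02954149e-01,  9.79187810e-01, -9.13815120e-04, -1.09572920e-04]), 'grip_width': 0.08579187065473266, 'force': array([-0.80515586, -0.29166904,  0.22463512])}
scene {'intrinsics': array([[435.48283366,   0.        , 253.61386386],
       [  0.        , 435.48283366, 192.36615391],
       [  0.        ,   0.        ,   1.        ]]), 'R': array([[-0.04906621,  0.99876742, -0.00749321],
       [ 0.68994203,  0.02846806, -0.72330462],
       [-0.72219977, -0.0406597 , -0.69048844]]), 't': array([ 0.01378938, -0.26995519,  1.4767284 ])}
post_top [([210.9, 175.4, 229.9, 210.5], 0.71)]
pad_left [([178.3, 166.4, 257.8, 224.5], 0.84), ([112.1, 190.8, 185.1, 207.9], 0.43), ([243.0, 246.8, 275.8, 291.8], 0.3)]
pad_right [([179.2, 166.8, 259.2, 219.6], 0.72)]
stand [([90.9, 165.8, 347.4, 312.6], 0.77), ([214.4, 210.8, 226.2, 219.8], 0.55)]
gate [([176.3, 164.6, 260.1, 220.0], 0.97), ([212.6, 220.3, 226.3, 231.7], 0.34), ([210.6, 173.9, 226.9, 209.1], 0.19)]
bead0_center []
jar [([243.7, 244.7, 275.9, 
[... 731 characters left out ...]
0.62)]
pad_left [([245.9, 188.0, 311.7, 241.9], 0.7)]
pad_right [([243.9, 184.8, 312.4, 240.3], 0.62)]
stand [([170.7, 117.9, 382.4, 242.3], 0.87), ([244.9, 187.9, 313.8, 240.7], 0.58), ([270.4, 171.9, 284.3, 180.8], 0.31)]
gate [([246.1, 191.2, 309.9, 242.9], 0.85)]
bead0_center [([228.2, 143.9, 251.1, 172.2], 0.42)]
jar [([227.3, 144.7, 250.2, 173.0], 0.72), ([143.9, 245.2, 239.6, 275.2], 0.6)]
carton [([285.3, 124.6, 318.9, 165.1], 0.79), ([245.2, 184.3, 309.4, 241.2], 0.62)]
diya0 [([254.9, 246.0, 288.1, 273.6], 0.7), ([179.7, 148.1, 209.3, 173.9], 0.61)]
cup [([333.3, 144.5, 363.0, 171.0], 0.78)]
brush [([311.1, 237.7, 376.7, 250.5], 0.69)]
spatula [([145.9, 242.5, 239.8, 277.4], 0.91)]
```

```bash
python3 - <<'E'
import cv2
a=cv2.imread('pics/scene0.png')[140:330,70:390];cv2.imwrite('pics/sc.png',cv2.resize(a,None,fx=2.5,fy=2.5,interpolation=2))
a=cv2.imread('pics/top0.png')[105:285,130:400];cv2.imwrite('pics/tc.png',cv2.resize(a,None,fx=2.9,fy=2.9,interpolation=2))
E
```

```text
(no output)
```

View pics/sc.png

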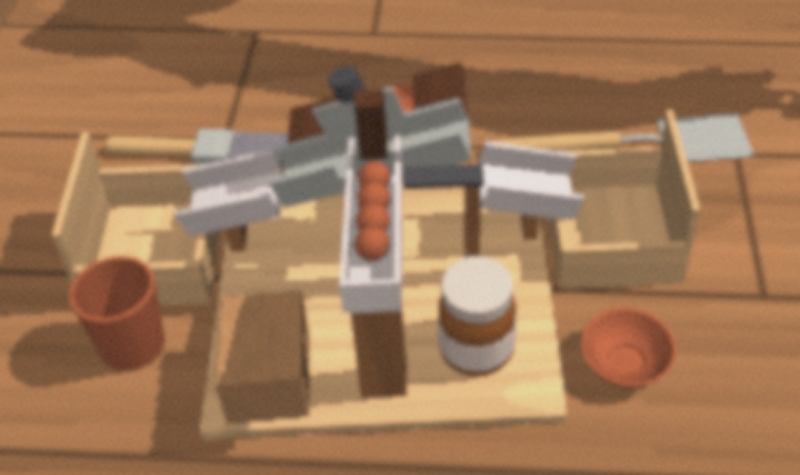

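View pics/tc.png

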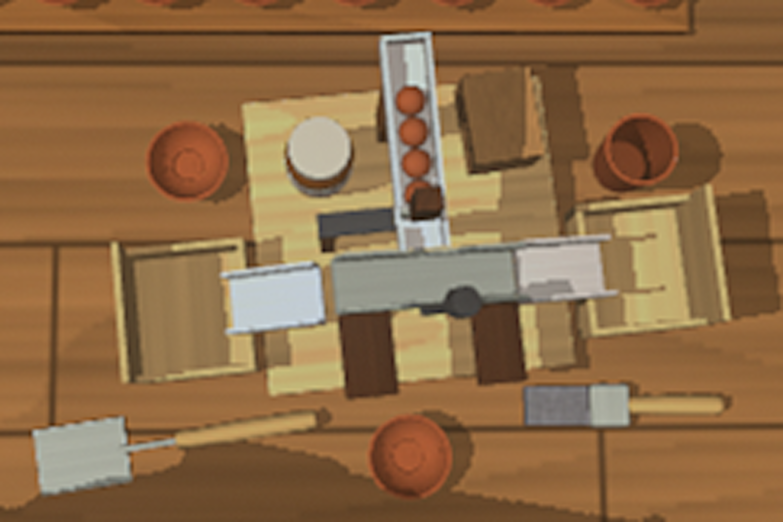

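```bash
cat > h.py <<'E'
import numpy as np,cv2
from plant import r
from scipy.optimize import least_squares
C={c:r.camera_info(c) for c in('scene','top')}
def proj(c,X):
    i=C[c];p=np.array(i['R'])@X+np.array(i['t']);p=np.array(i['intrinsics'])@p;return p[:2]/p[2]
def W(q,P):
    c,s=np.cos(q[2]),np.sin(q[2]);return np.array([q[0]+c*P[0]-s*P[1],q[1]+s*P[0]+c*P[1],P[2]])
def G(x,y,z,g):
    return (x,y*np.cos(g)-z*np.sin(g),.105+y*np.sin(g)+z*np.cos(g))
E
cat > fit.py <<'E'
from h import *
g=.3
tp=lambda u,v:(u/2.9+130-.2,v/2.9+105-.2)
sp=lambda u,v:(u/2.5+70-.2,v/2.5+140-.2)
obs=[('top',G(-.102,.090,.016,g),tp(349,397)),('top',G(-.102,.040,.016,g),tp(398,390)),
('top',G(-.102,-.040,.016,g),tp(480,385)),('top',G(-.102,-.090,.016,g),tp(526,378)),
('top',(.055,0,.243),tp(428,207)),('scene',(.055,0,.243),sp(371,97))]
def tr(x0,s,y,h): return (x0+s*np.cos(.15)-h*np.sin(.15),y,.147+s*np.sin(.15)+h*np.cos(.15))
def f(q):
    e=[proj(c,W(q,P))-np.array(o) for c,P,o in obs]
    for y,o in((.022,tp(380,37)),(-.022,tp(431,32))):
        e.append(proj('top',W(q,tr(q[3],.185,y,.022)))-np.array(o))
    for y,o in((.022,sp(403,308)),(-.022,sp(342,308))):
        e.append(proj('scene',W(q,tr(q[3],.185,y,0)))-np.array(o))
    return np.concatenate(e)
s=least_squares(f,[.6,-.05,.05,.02],loss='soft_l1');q=s.x
print(q,np.round(f(q).reshape(-1,2),1).tolist())
np.save('q.npy',q)
for n,P in(('padL',G(-.078,.065,.016,.3)),('padLdown',G(-.078,.065,.016,-.3)),('padR',G(-.078,-.065,.016,.3)),('post',(.055,0,.243)),('weight',G(-.025,0,.095,.3))):
    print(n,W(q,P).round(4),[proj(c,W(q,P)).round(1) for c in C])
for c,sc,o in(('top',2.9,(130,105)),('scene',2.5,(70,140))):
    a=cv2.imread('pics/tc.png' if c=='top' else 'pics/sc.png')
    pts=[W(q,P) for P in [(.055,0,.243),G(-.078,.065,.016,g),G(-.078,-.065,.016,g),(0,.225,.01),(0,-.225,.01)]+[G(x,y,.016,g) for x in(-.102,-.026) for y in(-.09,-.04,.04,.09)]+[tr(q[3],t,y,.022) for t in(0,.185) for y in(-.022,.022)]+[(x,y,.11) for x in(-.028,.028) for y in(-.094,.094)]]
    for X in pts:
        u=(proj(c,X)-o+.2)*sc;cv2.circle(a,tuple(int(v) for v in u),3,(0,255,0),-1)
    cv2.imwrite(f'pics/ov_{c}.png',a)
E
python3 fit.py
```

```text
[ 0.55553444 -0.05852373  0.09162894  0.02854087] [[-0.8, 0.3], [0.3, 1.0], [-0.3, -0.1], [0.4, 0.7], [0.3, -3.5], [-0.3, 0.7], [0.1, 0.2], [-0.4, 0.5], [-0.2, -0.1], [0.3, 0.8]]
padL [ 0.4726 -0.0085  0.1395] [array([245.7, 173.5]), array([257.4, 231.9])]
padLdown [0.4717 0.0009 0.1011] [array([249.8, 185.2]), array([253.3, 232.7])]
padR [ 0.484  -0.1322  0.1011] [array([195.1, 187.1]), array([302.3, 227.8])]
post [ 0.6103 -0.0535  0.243 ] [array([217.9, 179.3]), array([277.7, 172.7])]
weight [ 0.5332 -0.0888  0.1958] [array([207.1, 171.4]), array([290.5, 206.5])]
```

View pics/ov_top.png

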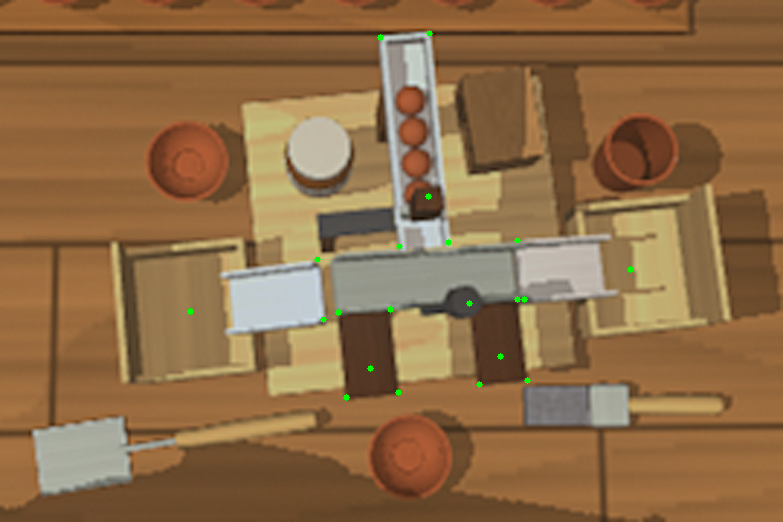

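View pics/ov_scene.png

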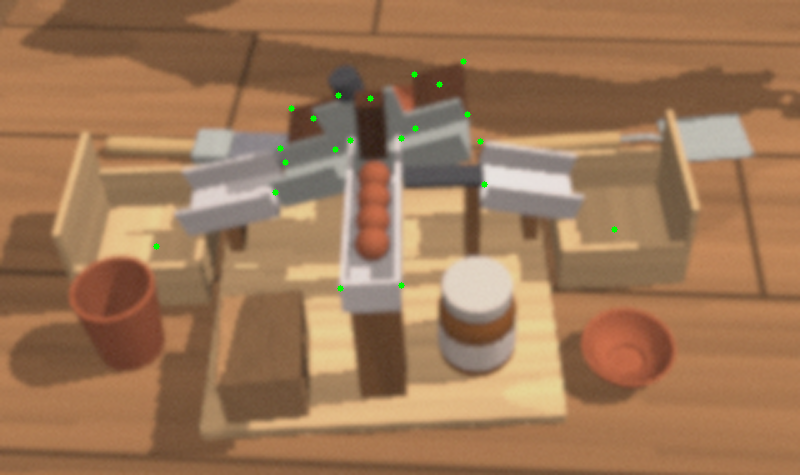

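```bash
cat > go.py <<'E'
from h import *
import sys
from scipy.spatial.transform import Rotation as R
q=np.load('q.npy');s=r.observe();p=np.array(s['tool_pos']);Y=R.from_quat(s['tool_rot']).as_matrix()
a=np.degrees(np.arctan2(Y[1,1],Y[0,1]))
print('t',s['t'],'tcp',p.round(4),'zaxis',Y[:,2].round(3),'jaw',a.round(2),'az',((np.degrees(q[2])+90-a)/8).round(3),'w',s['grip_width'],'F',np.round(s['force'],1))
def to(n,P): 
    X=W(q,P);print(n,X.round(4),'units',((X-p)/.05).round(3))
to('above pad',(-.088,.058,.185));to('pad contact',G(-.088,.062,.016,.3));to('pad level',G(-.088,.062,.016,0))
to('post pre',(.055,-.055,.26));to('post pre low',(.055,-.055,.205));to('post contact',(.055,-.0265,.205));to('post end',(.055,.026,.205))
E
python3 go.py
```

```text
t 1.3 tcp [0.2683 0.6194 0.2313] zaxis [-0. -0. -1.] jaw 66.58 az 3.584 w 0.08552644165065805 F [-0.2  0.6  0.1]
above pad [ 0.4626 -0.0088  0.185 ] units [  3.885 -12.564  -0.926]
pad contact [ 0.4629 -0.0123  0.1386] units [  3.892 -12.633  -1.854]
pad level [ 0.4622 -0.0048  0.121 ] units [  3.878 -12.484  -2.206]
post pre [ 0.6153 -0.1083  0.26  ] units [  6.94  -14.553   0.574]
post pre low [ 0.6153 -0.1083  0.205 ] units [  6.94  -14.553  -0.526]
post contact [ 0.6127 -0.0799  0.205 ] units [  6.888 -13.985  -0.526]
post end [ 0.6079 -0.0276  0.205 ] units [  6.792 -12.939  -0.526]
```

```bash
python3 -m pendant '[{"x":0.3,"y":-0.9,"az":0.5},{"x":0.6,"y":-1.8,"az":1},{"x":0.9,"y":-2.7,"az":1.5},{"x":1.2,"y":-3.6,"az":2},{"x":1.5,"y":-4.5,"az":2.5},{"x":1.8,"y":-5.4,"az":3},{"x":2.1,"y":-6.3,"az":3.58},{"x":2.3,"y":-7.0,"az":3.58}]' 0 && python3 go.py
```

```text
schema error: expected keys x, y, z, ax, ay, az
```

```bash
python3 -m pendant '[{"x":0.3,"y":-0.9,"z":0,"ax":0,"ay":0,"az":0.5},{"x":0.6,"y":-1.8,"z":0,"ax":0,"ay":0,"az":1},{"x":0.9,"y":-2.7,"z":0,"ax":0,"ay":0,"az":1.5},{"x":1.2,"y":-3.6,"z":0,"ax":0,"ay":0,"az":2},{"x":1.5,"y":-4.5,"z":0,"ax":0,"ay":0,"az":2.5},{"x":1.8,"y":-5.4,"z":0,"ax":0,"ay":0,"az":3},{"x":2.1,"y":-6.3,"z":0,"ax":0,"ay":0,"az":3.58},{"x":2.3,"y":-7.0,"z":0,"ax":0,"ay":0,"az":3.58}]' 0 && python3 go.py
```

```text
t: 2.1
tool_pos: [0.3842, 0.2664, 0.2316]
tool_rot: [-0.045, 0.999, -0.0, 0.0]
force: [1.0, -0.1, 0.7]
grip_width: 0.0002
t 2.1 tcp [0.3842 0.2664 0.2316] zaxis [ 0.001 -0.    -1.   ] jaw 95.21 az 0.005 w 0.00019476758018417746 F [ 1.  -0.1  0.7]
above pad [ 0.4626 -0.0088  0.185 ] units [ 1.567 -5.504 -0.931]
pad contact [ 0.4629 -0.0123  0.1386] units [ 1.574 -5.574 -1.859]
pad level [ 0.4622 -0.0048  0.121 ] units [ 1.56  -5.424 -2.211]
post pre [ 0.6153 -0.1083  0.26  ] units [ 4.622 -7.493  0.569]
post pre low [ 0.6153 -0.1083  0.205 ] units [ 4.622 -7.493 -0.531]
post contact [ 0.6127 -0.0799  0.205 ] units [ 4.57  -6.925 -0.531]
post end [ 0.6079 -0.0276  0.205 ] units [ 4.474 -5.88  -0.531]
```

```bash
python3 -m pendant '[{"x":0.3,"y":-0.9,"z":0,"ax":0,"ay":0,"az":0},{"x":0.55,"y":-1.8,"z":0,"ax":0,"ay":0,"az":0},{"x":0.8,"y":-2.7,"z":0,"ax":0,"ay":0,"az":0},{"x":1.05,"y":-3.6,"z":0,"ax":0,"ay":0,"az":0},{"x":1.3,"y":-4.5,"z":0,"ax":0,"ay":0,"az":0},{"x":1.55,"y":-5.3,"z":0,"ax":0,"ay":0,"az":0},{"x":1.57,"y":-5.5,"z":-0.4,"ax":0,"ay":0,"az":0},{"x":1.57,"y":-5.5,"z":-0.9,"ax":0,"ay":0,"az":0}]' && python3 go.py; python3 - <<'E'
from plant import r
import cv2
for c in('top','wrist'):
    a=r.snapshot(c)[:,:,::-1]
    if c=='top': a=cv2.resize(a[105:285,130:400],None,fx=2.9,fy=2.9)
    cv2.imwrite(f'pics/{c}1.png',a)
E
```

```text
t: 2.9
tool_pos: [0.4632, -0.0082, 0.187]
tool_rot: [-0.043, 0.999, -0.0, 0.002]
force: [0.1, 0.4, -0.8]
grip_width: 0.0001
t 2.9 tcp [ 0.4632 -0.0082  0.187 ] zaxis [ 0.004  0.    -1.   ] jaw 94.94 az 0.039 w 0.0001452700129993865 F [ 0.1  0.4 -0.8]
above pad [ 0.4626 -0.0088  0.185 ] units [-0.013 -0.013 -0.04 ]
pad contact [ 0.4629 -0.0123  0.1386] units [-0.007 -0.082 -0.968]
pad level [ 0.4622 -0.0048  0.121 ] units [-0.02   0.067 -1.32 ]
post pre [ 0.6153 -0.1083  0.26  ] units [ 3.042 -2.001  1.46 ]
post pre low [ 0.6153 -0.1083  0.205 ] units [ 3.042 -2.001  0.36 ]
post contact [ 0.6127 -0.0799  0.205 ] units [ 2.99  -1.434  0.36 ]
post end [ 0.6079 -0.0276  0.205 ] units [ 2.894 -0.388  0.36 ]
```

View pics/wrist1.png

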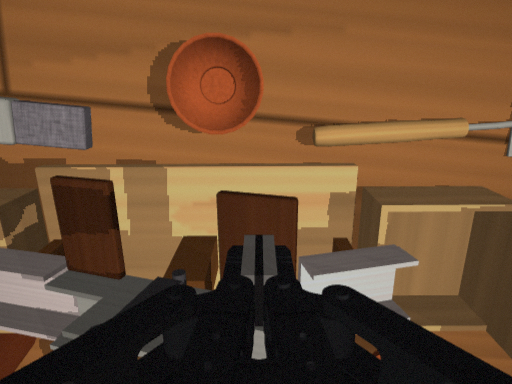

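View pics/top1.png

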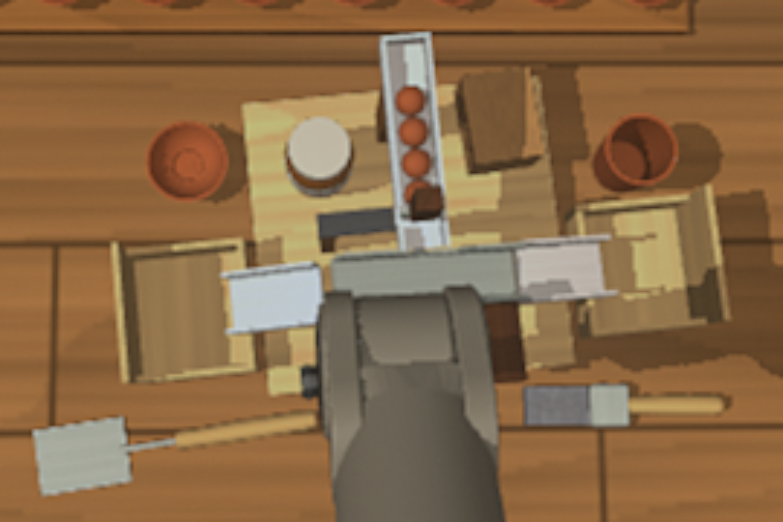

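The shut fingertips, at wrist pixel (260, 240), are over the raised left pad. Everything around them looks clear, so I'm pressing.

```bash
python3 -m pendant '[{"x":0,"y":0,"z":-0.4,"ax":0,"ay":0,"az":0},{"x":0,"y":0,"z":-0.7,"ax":0,"ay":0,"az":0},{"x":0,"y":0,"z":-0.9,"ax":0,"ay":0,"az":0},{"x":0,"y":0.02,"z":-1.05,"ax":0,"ay":0,"az":0},{"x":0,"y":0.04,"z":-1.2,"ax":0,"ay":0,"az":0},{"x":0,"y":0.06,"z":-1.3,"ax":0,"ay":0,"az":0},{"x":0,"y":0.06,"z":-1.4,"ax":0,"ay":0,"az":0},{"x":0,"y":0.06,"z":-1.5,"ax":0,"ay":0,"az":0}]' ; python3 -m pendant '[{"x":0,"y":0,"z":-0.08,"ax":0,"ay":0,"az":0},{"x":0,"y":0,"z":-0.08,"ax":0,"ay":0,"az":0}]'; python3 - <<'E'
from plant import r
import cv2
a=r.snapshot('scene')[:,:,::-1]
cv2.imwrite(f'pics/scene2.png',cv2.resize(a[140:330,70:390],None,fx=2.5,fy=2.5))
E
```

```text
t: 3.8
tool_pos: [0.462, -0.0025, 0.1111]
tool_rot: [-0.046, 0.999, 0.0, 0.0]
force: [0.7, -0.6, 0.6]
grip_width: -0.0001
t: 4.0
tool_pos: [0.4615, -0.0027, 0.1068]
tool_rot: [-0.045, 0.999, -0.0, -0.0]
force: [-0.4, 0.2, -0.1]
grip_width: 0.0
```

View pics/scene2.png

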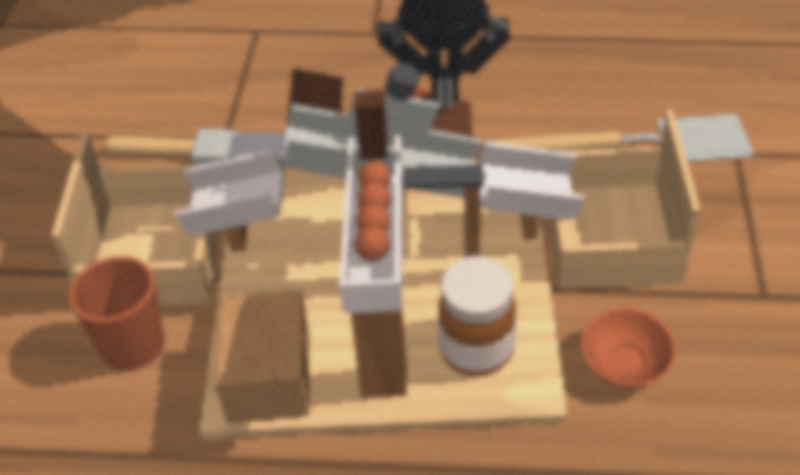

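The gate has rocked over. The weight now leans left (403, 80), the right pad is raised (315, 90), and all four beads are still waiting. I'm raising the tool and going round to the right of the post.

```bash
python3 -m pendant '[{"x":0,"y":0,"z":0.7,"ax":0,"ay":0,"az":0},{"x":0,"y":0,"z":1.5,"ax":0,"ay":0,"az":0},{"x":0,"y":0,"z":2.3,"ax":0,"ay":0,"az":0},{"x":0,"y":-0.4,"z":3.1,"ax":0,"ay":0,"az":0},{"x":0.4,"y":-1.2,"z":3.1,"ax":0,"ay":0,"az":0},{"x":1,"y":-2,"z":3.1,"ax":0,"ay":0,"az":0},{"x":1.9,"y":-2.15,"z":3.1,"ax":0,"ay":0,"az":0},{"x":2.7,"y":-2.15,"z":3.1,"ax":0,"ay":0,"az":0}]' ; python3 -m pendant '[{"x":0.4,"y":0,"z":0,"ax":0,"ay":0,"az":0},{"x":0.4,"y":0,"z":0,"ax":0,"ay":0,"az":0}]'; python3 go.py; python3 - <<'E'
from plant import r
import cv2
for c in('scene','wrist'):
    a=r.snapshot(c)[:,:,::-1]
    if c=='scene': a=cv2.resize(a[120:310,70:390],None,fx=2.5,fy=2.5)
    cv2.imwrite(f'pics/{c}3.png',a)
E
```

```text
t: 4.85
tool_pos: [0.5982, -0.113, 0.2631]
tool_rot: [-0.044, 0.999, -0.0, 0.001]
force: [0.8, 0.6, 0.6]
grip_width: 0.0001
t: 5.05
tool_pos: [0.619, -0.1096, 0.2617]
tool_rot: [-0.046, 0.999, -0.0, 0.0]
force: [-0.8, 0.6, 0.8]
grip_width: -0.0002
t 5.05 tcp [ 0.619  -0.1096  0.2617] zaxis [ 0.    -0.001 -1.   ] jaw 95.29 az -0.005 w -0.00023763921708855372 F [-0.8  0.6  0.8]
above pad [ 0.4626 -0.0088  0.185 ] units [-3.129  2.015 -1.533]
pad contact [ 0.4629 -0.0123  0.1386] units [-3.122  1.945 -2.461]
pad level [ 0.4622 -0.0048  0.121 ] units [-3.136  2.094 -2.813]
post pre [ 0.6153 -0.1083  0.26  ] units [-0.074  0.026 -0.033]
post pre low [ 0.6153 -0.1083  0.205 ] units [-0.074  0.026 -1.133]
post contact [ 0.6127 -0.0799  0.205 ] units [-0.126  0.594 -1.133]
post end [ 0.6079 -0.0276  0.205 ] units [-0.222  1.639 -1.133]
```

View pics/scene3.png

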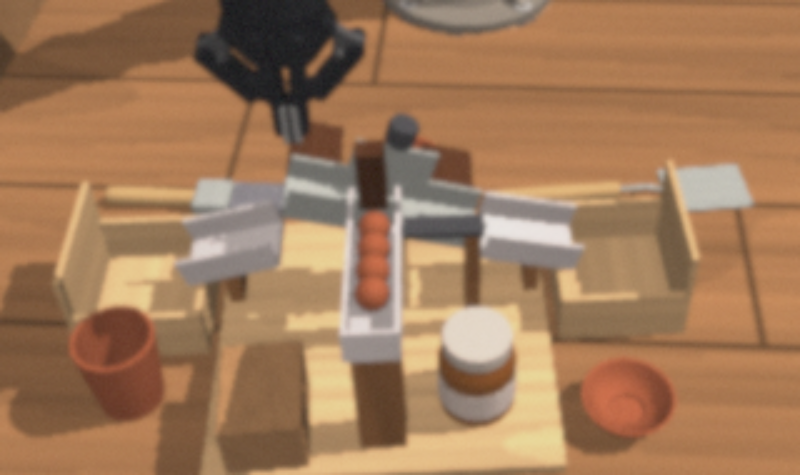

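View pics/wrist3.png

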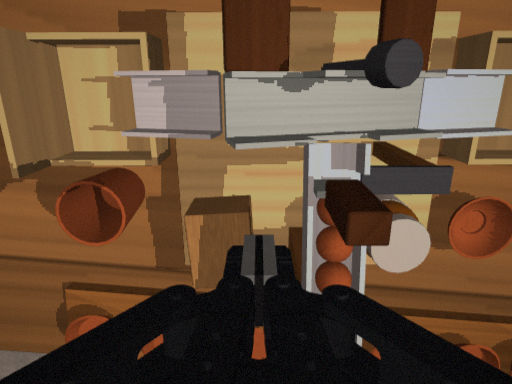

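```bash
python3 - <<'E'
from h import *
from scipy.spatial.transform import Rotation as R
q=np.load('q.npy');i=r.camera_info('wrist');s=r.observe();M=R.from_quat(s['tool_rot']).as_matrix();p=np.array(s['tool_pos'])
H=np.linalg.inv(i['hand_eye']);K=np.array(i['intrinsics'])
def pw(X):
    t=M.T@(X-p);c=H@np.r_[t,1];u=K@c[:3];return (u[:2]/u[2]).round(1)
for dx in(-.01,.01):
  for dy in(-.012,.012):
    print(dx,dy,pw(W(q,(.055+dx,dy,.243))))
print(pw(p))
E
```

```text
-0.01 -0.012 [345.  212.5]
-0.01 0.012 [391.4 212.5]
0.01 -0.012 [342.2 247.4]
0.01 0.012 [387.1 247.3]
[257.8 248.6]
```

The post's top face in the wrist picture spans about x 340–387, y 208–245. That matches the projection, so I'll lower and push.

```bash
python3 -m pendant '[{"x":-0.07,"y":0.03,"z":-0.4,"ax":0,"ay":0,"az":0},{"x":-0.07,"y":0.03,"z":-0.8,"ax":0,"ay":0,"az":0},{"x":-0.07,"y":0.03,"z":-1.1,"ax":0,"ay":0,"az":0},{"x":-0.1,"y":0.3,"z":-1.1,"ax":0,"ay":0,"az":0},{"x":-0.12,"y":0.5,"z":-1.1,"ax":0,"ay":0,"az":0},{"x":-0.14,"y":0.7,"z":-1.1,"ax":0,"ay":0,"az":0},{"x":-0.16,"y":0.9,"z":-1.1,"ax":0,"ay":0,"az":0},{"x":-0.18,"y":1.1,"z":-1.1,"ax":0,"ay":0,"az":0}]'; python3 -m pendant '[{"x":-0.02,"y":0.2,"z":0,"ax":0,"ay":0,"az":0},{"x":-0.04,"y":0.35,"z":0,"ax":0,"ay":0,"az":0},{"x":-0.04,"y":0.42,"z":0,"ax":0,"ay":0,"az":0},{"x":-0.04,"y":0.45,"z":0,"ax":0,"ay":0,"az":0}]'; python3 - <<'E'
from plant import r
import cv2
for c in('scene','wrist'):
    a=r.snapshot(c)[:,:,::-1]
    if c=='scene': a=cv2.resize(a[120:310,70:390],None,fx=2.5,fy=2.5)
    cv2.imwrite(f'pics/{c}4.png',a)
E
python3 go.py
```

```text
t: 5.95
tool_pos: [0.6082, -0.0542, 0.2081]
tool_rot: [-0.046, 0.999, -0.0, 0.001]
force: [0.3, -0.7, 1.3]
grip_width: 0.0002
t: 6.35
tool_pos: [0.6057, -0.0321, 0.2072]
tool_rot: [-0.046, 0.999, 0.0, -0.0]
force: [-0.3, -1.1, -0.7]
grip_width: 0.0003
t 6.45 tcp [ 0.6057 -0.0325  0.2072] zaxis [-0.  0. -1.] jaw 95.22 az 0.004 w -0.00011994130137249025 F [-0.4  0.4  0.2]
above pad [ 0.4626 -0.0088  0.185 ] units [-2.862  0.473 -0.444]
pad contact [ 0.4629 -0.0123  0.1386] units [-2.856  0.403 -1.372]
pad level [ 0.4622 -0.0048  0.121 ] units [-2.87   0.553 -1.724]
post pre [ 0.6153 -0.1083  0.26  ] units [ 0.193 -1.516  1.056]
post pre low [ 0.6153 -0.1083  0.205 ] units [ 0.193 -1.516 -0.044]
post contact [ 0.6127 -0.0799  0.205 ] units [ 0.14  -0.948 -0.044]
post end [ 0.6079 -0.0276  0.205 ] units [ 0.044  0.097 -0.044]
```

View pics/scene4.png

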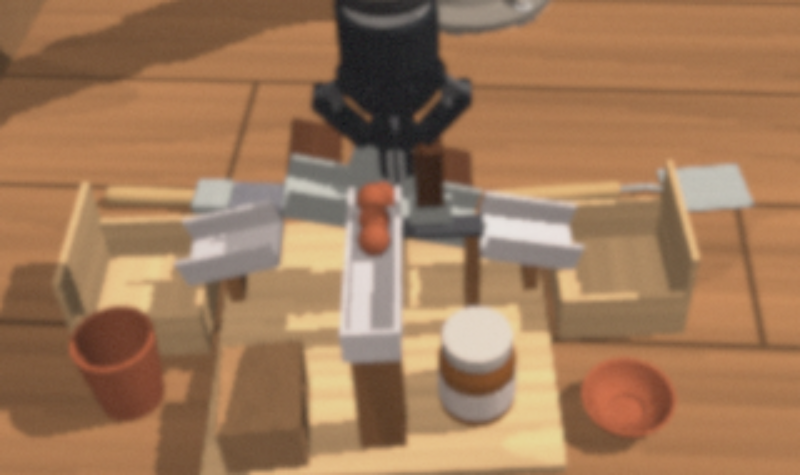

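View pics/wrist4.png

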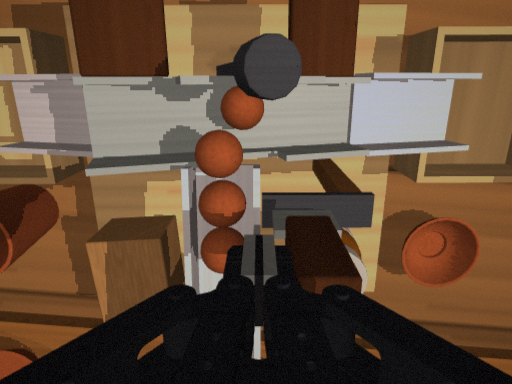

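The beads are rolling onto the gate (wrist view, 220–240, 110–250). I'll push the blade the last few mm to its stop.

```bash
python3 -m pendant '[{"x":0,"y":0.03,"z":0,"ax":0,"ay":0,"az":0},{"x":0,"y":0.06,"z":0,"ax":0,"ay":0,"az":0},{"x":0,"y":0.09,"z":0,"ax":0,"ay":0,"az":0}]'; python3 -m pendant '[{"x":0,"y":0.03,"z":0,"ax":0,"ay":0,"az":0},{"x":0,"y":0.05,"z":0,"ax":0,"ay":0,"az":0},{"x":0,"y":0.05,"z":0,"ax":0,"ay":0,"az":0}]'; python3 - <<'E'
from plant import r
import cv2
for c in('scene','wrist'):
    a=r.snapshot(c)[:,:,::-1]
    if c=='scene': a=cv2.resize(a[120:310,70:390],None,fx=2.5,fy=2.5)
    cv2.imwrite(f'pics/{c}5.png',a)
E
```

```text
t: 6.75
tool_pos: [0.6056, -0.0313, 0.2073]
tool_rot: [-0.044, 0.999, -0.002, -0.0]
force: [1.0, -9.8, 0.2]
grip_width: -0.0
t: 7.05
tool_pos: [0.6056, -0.0313, 0.2073]
tool_rot: [-0.043, 0.999, -0.003, 0.0]
force: [1.0, -11.5, -1.4]
grip_width: 0.0002
```

View pics/scene5.png

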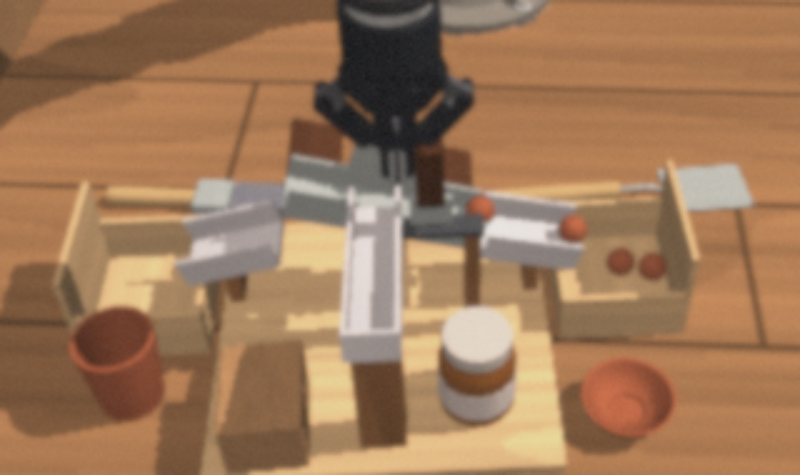

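View pics/wrist5.png

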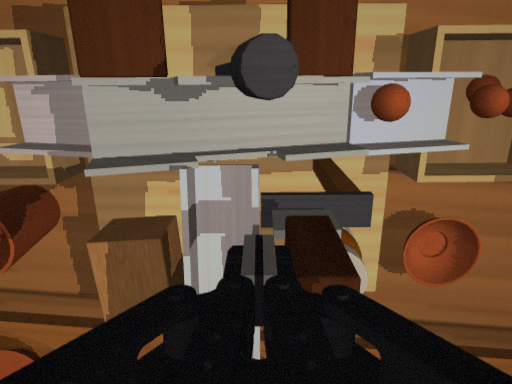

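The blade is at its stop: the force has built to 11 N. Two beads are in the left tray and two are in the chute. I'm backing off to the right, then up.

```bash
python3 -m pendant '[{"x":0,"y":-0.3,"z":0,"ax":0,"ay":0,"az":0},{"x":0,"y":-0.7,"z":0,"ax":0,"ay":0,"az":0},{"x":0,"y":-0.7,"z":0.5,"ax":0,"ay":0,"az":0},{"x":0,"y":-0.7,"z":1.2,"ax":0,"ay":0,"az":0},{"x":0,"y":-1.4,"z":1.8,"ax":0,"ay":0,"az":0},{"x":0,"y":-2.2,"z":2,"ax":0,"ay":0,"az":0},{"x":-0.5,"y":-3,"z":2,"ax":0,"ay":0,"az":0},{"x":-1.2,"y":-3.6,"z":2,"ax":0,"ay":0,"az":0}]'; python3 -m pendant '[{"x":-0.7,"y":-0.6,"z":0,"ax":0,"ay":0,"az":0},{"x":-1.3,"y":-1.2,"z":0,"ax":0,"ay":0,"az":0},{"x":-1.3,"y":-1.2,"z":0,"ax":0,"ay":0,"az":0},{"x":-1.3,"y":-1.2,"z":0,"ax":0,"ay":0,"az":0},{"x":-1.3,"y":-1.2,"z":0,"ax":0,"ay":0,"az":0},{"x":-1.3,"y":-1.2,"z":0,"ax":0,"ay":0,"az":0}]'; python3 - <<'E'
from plant import r
import cv2
for c in('scene','top'):
    a=r.snapshot(c)[:,:,::-1]
    a=cv2.resize(a[120:310,70:390],None,fx=2.5,fy=2.5) if c=='scene' else cv2.resize(a[105:285,130:400],None,fx=2.9,fy=2.9)
    cv2.imwrite(f'pics/{c}6.png',a)
    print([(b['rect'],b['score']) for b in r.boxes_of('bead0_center',c)])
E
```

```text
t: 7.95
tool_pos: [0.5459, -0.2081, 0.3077]
tool_rot: [-0.045, 0.999, -0.001, 0.001]
force: [-0.1, -0.5, -0.1]
grip_width: 0.0
t: 8.55
tool_pos: [0.482, -0.2643, 0.3071]
tool_rot: [-0.047, 0.999, 0.0, -0.0]
force: [0.2, -0.3, -0.1]
grip_width: -0.0001
[([324.5, 224.5, 335.2, 230.6], 0.61), ([113.9, 189.9, 183.8, 205.5], 0.2)]
[([176.9, 213.3, 189.6, 219.9], 0.39)]
```

View pics/scene6.png

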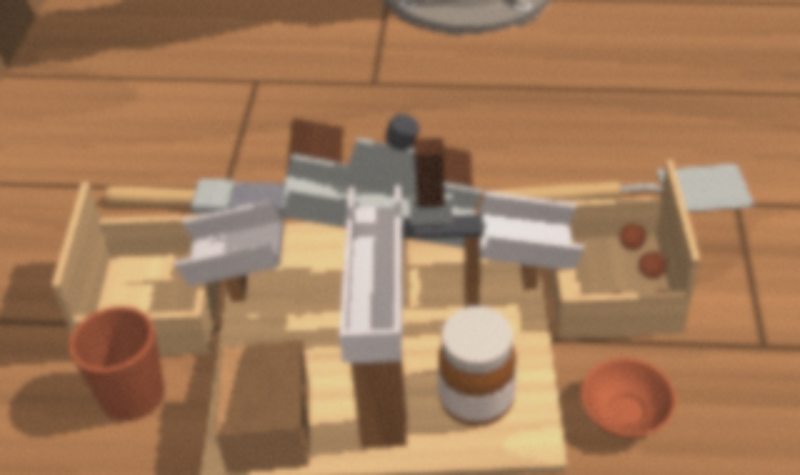

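View pics/top6.png

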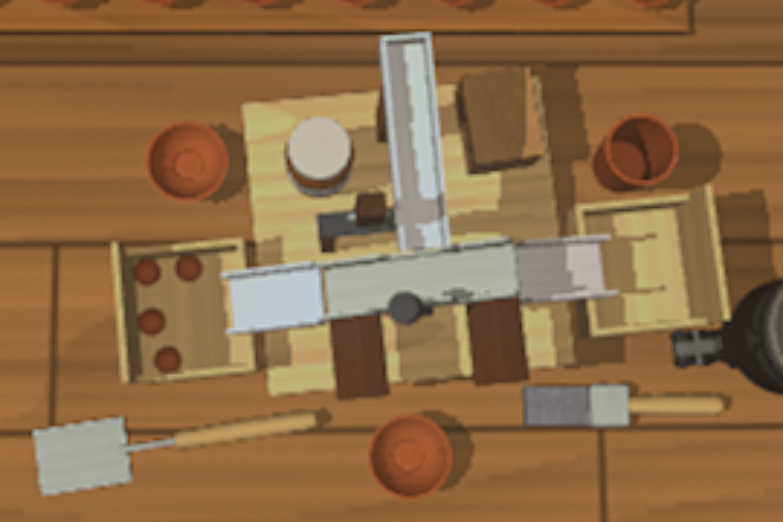

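The top view shows all four beads in the left tray, at (147, 270), (188, 267), (150, 321) and (168, 360). The robot is clear. I'll let the beads settle, then hand in.

```bash
python3 -m pendant '[{"x":0,"y":0,"z":0,"ax":0,"ay":0,"az":0},{"x":0,"y":0,"z":0,"ax":0,"ay":0,"az":0},{"x":0,"y":0,"z":0,"ax":0,"ay":0,"az":0},{"x":0,"y":0,"z":0,"ax":0,"ay":0,"az":0},{"x":0,"y":0,"z":0,"ax":0,"ay":0,"az":0},{"x":0,"y":0,"z":0,"ax":0,"ay":0,"az":0},{"x":0,"y":0,"z":0,"ax":0,"ay":0,"az":0},{"x":0,"y":0,"z":0,"ax":0,"ay":0,"az":0}]'; python3 - <<'E'
from h import *
q=np.load('q.npy');a=r.snapshot('top')[:,:,::-1]
cv2.imwrite('pics/top7.png',cv2.resize(a[105:285,130:400],None,fx=2.9,fy=2.9))
i=C['top'];R=np.array(i['R']);t=np.array(i['t']);K=np.array(i['intrinsics'])
for u in((147,270),(188,267),(150,321),(168,360)):
    d=R.T@np.linalg.inv(K)@[u[0]/2.9+130,u[1]/2.9+105,1];o=-R.T@t
    X=o+d*(.025-o[2])/d[2]-[q[0],q[1],0];c,s=np.cos(q[2]),np.sin(q[2])
    print(round(c*X[0]+s*X[1],3),round(-s*X[0]+c*X[1],3))
E
```

```text
t: 9.55
tool_pos: [0.4808, -0.2656, 0.3073]
tool_rot: [-0.045, 0.999, 0.0, -0.0]
force: [1.4, 0.2, 0.4]
grip_width: 0.0002
0.044 0.263
0.043 0.222
-0.007 0.264
-0.048 0.249
```

View pics/top7.png

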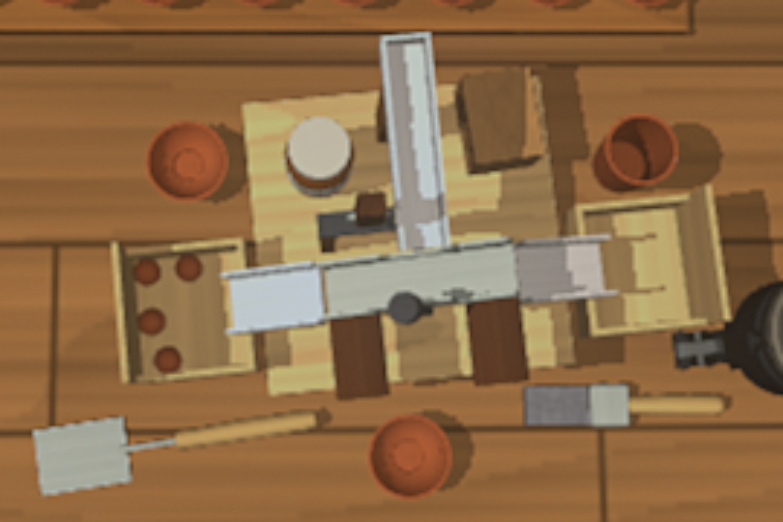

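The picture hasn't changed: all four beads are at rest in the left tray, 222–264 mm out from the pivot.

```bash
python3 -c "
from plant import r
print(r.sign_off())"
```

```text
the job is handed in; nothing more can be done
None
```

The task looks complete, and I handed the job in at about 9.6 s of the 43 s allowed. The hand-in reported no verdict.

- **Gate:** the left side started raised. I pressed the left pad down with shut fingertips until the gate rocked over towards the left chute. A picture then showed all four beads still waiting in the infeed.
- **Blade:** I pushed the post left until the resisting force built to about 11 N with no further movement, so the blade is at its end stop. I then backed off to the right and up, clear of everything.
- **Beads:** the last pictures show all four at rest in the left tray, measured 222–264 mm out from the pivot (at least 168 mm needed).
- **Other checks:** the gate is still over to the left and the blade still open. By eye, no bystander has moved between the first and last top pictures.

The bead detector reported only one of the four beads in each of the last two pictures I ran it on. I located the others by eye, using the camera calibration. No check failed.

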